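Feel out the heavy side of a coil winder's flywheel and hold it down

TASK

One side of the flywheel on this hand-cranked coil winder is heavier than the rest, but you cannot see which. Take the red crank handle, turn the wheel round slowly to feel which way it wants to drop, then bring the heavy side straight down and finish still holding the handle in the gripper with the wheel at rest. Leave the multimeter and the solder reel where they are.

Things in the scene. Friction and masses are not known exactly. Their poses are not given: they have to be found in the camera images.
- winder: Blue coil winder fixed to the bench. Origin: underside of the base, mid-width; z up. Its -x axis points out of the flywheel's front face, roughly to the robot; the axle lies along x at y = 0, 140 mm up. Base plate x -50 to 120 mm, 130 mm wide, 16 mm high; bearing pedestal behind the wheel. Nothing stands in front of the wheel above the base plate but the crank handle.
- axle (a point): Centre of the wheel's front face, on the axle; axes as winder. The bearing is stiff: 0.2 N m of friction, equal both ways and everywhere, so the wheel stays where it is left.
- flywheel: Dark steel disc, 120 mm across, 25 mm thick, on the axle (front face at axle); a copper bobbin behind the pedestal turns with it. White marks on the rim, the rear face and the bobbin's end are in line with the handle. Origin on the axle; x along it, z towards the handle. Turns endlessly either way. A slug (core_c0) hidden inside, at an unknown, new angle from the handle, is its heavy side.
- grip (a point): Where to hold the red crank handle: on its axis, 65 mm in front of axle, 50 mm from the axle's line, 25 mm from the free end. Its direction from the axle's line tells the crank's angle. Red sleeve: 16 mm in diameter, 70 mm long, parallel to the axle, spins freely on its pin, so a gripper may keep pointing down all the way round.
- multimeter: Yellow multimeter lying flat, 170 x 85 x 36 mm, loose; bystander. Origin at the centre of its underside.
- solder_reel: Solder reel standing on its flange, 60 mm in diameter, 44 mm high, blue flanges, loose; bystander. Origin at the centre of its underside.
- hub (a point): Axle, 5 mm ahead of axle: how it feels. With the heavy side level with the axle, its weight makes 0.13 to 0.18 N m, helping going down, resisting going up; none when it is at the top or bottom. Pushing the handle slowly round takes 4 N of friction plus or minus up to 3 N of this: least with the heavy side level and sinking, most with it level and rising. The crank's own weight is slight.

How it is judged:
By the outcome, as a careful person would: the job done as asked, in the order asked, and still so for the second after the job is handed in, while the arm keeps its last pose, push and grip.
It also fails if it takes over 64 s, if anything falls off the work surface, if the arm or the gripper's body presses on something with over 40 N, if the wrist force passes 120 N, or if a joint passes its speed limit or range.

ROBOT

A 6-joint arm with a two-finger parallel gripper is mounted at the origin on the work surface. World frame = base frame: x ahead of the robot, y to its left, z up, the work surface at z = 0. Lengths are in mm, angles in degrees, forces in N, time in s.
With the tool pointing down it reaches from about 350 to 775 mm from the base axis. Payload 5.5 kg.
Tool frame: the origin (TCP) lies midway between the tips of the shut fingers; the grasp point (between the pads) lies bot.grip_depth behind it (bot.grip_depth is the distance from the TCP to the grasp point, in mm); z points along the fingers, y is the line along which they close (so a half turn about z gives the same grasp; the last joint's range is limited). The gripper opens to 85 mm and grips with 20 to 120 N. Pads are 22 mm wide; open, the fingers measure 114 mm over their backs; the gripper's body (76 mm by 85 mm) begins 54 mm behind the grasp point. The pads swing forward as they close: fully open they stand 13 mm farther back than shut.
Start: joints at [-74.061, 17.945, 2.641, 74.691, 0, 82.002], TCP at [233.307, -525.585, 231.323] pointing down, gripper open.
Joint ranges: [-158.12, 158.12], [-49.38, 96.58], [-58.88, 72.47], [-126.05, 133.96], [-84.25, 85.87], [-180, 180]. Speed limits (degrees/s): [147.25, 147.25, 180, 180, 180, 180].

INTERFACE

Orientations are given as a 3x3 rotation matrix whose columns are the frame's x, y, z axes.
In Python, from bench import sensors, eyes, workorder, bot gives the robot as it stands.
- The arm moves only by the tool jog_arm, never from a script. Its argument "plan" is a list of rows, each a list of 6 numbers: the shift along the tool's x, y, z normalised to -1 to 1, where 1 is 0.25 m, then the turn, a rotation vector about the tool's x, y, z normalised to -1 to 1, where 1 is 180 degrees. In form: [[tx, ty, tz, rx, ry, rz], ...]. A call has 1 to 12 rows; each row is the pose to reach, as a shift and turn from the pose commanded when the call began, along the tool's axes at that moment, turning the shorter way round; what a row does not reach only later rows make up. A row lasts 1/10 s, in which the tool goes at most 50 mm and 8.59 degrees, less where a joint would pass 70% of its speed; a pose out of reach is approached as far as the arm can. A call with a number of a shift or a turn outside -1 to 1 is refused whole. A call with a gripper value outside its range is refused whole. "jaw" is the finger opening in mm, from 0 to 85.4, set as the call begins (left out, the last holds). The fingers move at their own pace and stop on an object; the grip force is fixed at half the most. Time passes only in rows, so rows that repeat a pose let the fingers close. It gives the time, the measured TCP pose, the force, the opening and the grip force at its end, in the units of the state.
- sensors.observe(): the state, without advancing time (a new reading comes with each control period).
- eyes.snapshot(name): name is "scene" or "top" or "wrist"; returns the picture (420x560x3 uint8, red, green, blue); there is no depth.
- eyes.camera_model(name): a dict with "K" (3x3 intrinsics, pixels), "D" ([k1, k2, p1, p2, k3] as OpenCV has them; the pictures are not rectified), "extrinsics" (4x4, takes a point from camera to world coordinates). Camera axes: x right, y up, looking along -z (the intrinsics and any distortion apply to the point x, -y, -z); pixel columns grow to the right and rows downward; lengths in mm; the calibration is good to about 2 mm. A picture is of the moment at which its call begins: read the wrist's pose just before it. camera_model takes no time and is no camera call; for the wrist camera it gives the pose at the moment of the call.
- workorder.hand_in(): hands the job in; it is judged then, once.
Trained networks look in the newest picture that a camera, given by its name, has taken for a name from the list of things; names that differ only in an ending like _2 or _b are one class to them, and where a whole thing is asked for, a point or a joint stands for the part that bears it (a point fixed in the world has none). Each returns a list of dicts, best first, with "confidence" (0 to 1); they miss things now and then, are a little off and sometimes report something else, mostly with a low value. They report only what shows in the picture. A call takes as long as a camera call.
- eyes.spot_in(camera, label): "bbox" ([left, top, right, bottom] in pixels, round what is visible of it).
- eyes.masks_of(camera, label): "region" (420x560 bool, what is visible of it) and "bbox" ([left, top, right, bottom] in pixels, round what is visible of it).
The state is a dict: "time_s": time; "joints": joint angles; "qd": joint speeds; "joint_efforts": joint torques, N m; "tcp_pos": TCP position; "orientation": TCP orientation; "wrist_force": force on the tool from outside, world axes, zero at the start; "torque": the same for the moment, N m; "gripper_width": opening from 0.0 (shut) to 1.0 (fully open); "gripper_force": force on a finger pad.
Only numpy, scipy, OpenCV 4.12 (cv2) and the standard library are available. Lean on these libraries where they do the work, as an engineer would, in place of code of your own. Each camera call takes 0.05 s, during which the arm holds its last target. There are 200 camera calls.

## Working session

There is one attempt and no reset: what is moved stays moved. The work goes in short steps, Python scripts to look and compute and a tool call to move; the robot and the scene stay as the last step left them, time stands still between calls to the robot, and variables do not carry over. Pictures are saved under pics/ and viewed, at most 10 in all, crops included, and the job is handed in when it is done.

Besides the shell and the picture viewer there is one more tool, called by a JSON object that holds its "api" and its "payload", one argument or row to a line. jog_arm: Moves the arm, as the interface text tells. Scaled input: -1 to 1 covers 0.25 m each way for a shift and 180 degrees each way for a turn. Its arguments: {"type":"object","properties":{"plan":{"type":"array"},"jaw":{"type":"number"}},"required":["plan"]}

```bash
mkdir -p pics; ls
cat > s1.py <<'E'
from bench import sensors, eyes, workorder, bot
import cv2, numpy as np
s=sensors.observe(); print(s['time_s'],s['tcp_pos'],np.round(s['orientation'],3).tolist(),bot.grip_depth)
ims=[]
for c in ['scene','top']:
    im=eyes.snapshot(c); cv2.imwrite(f'pics/{c}0.png',im[:,:,::-1])
    m=eyes.camera_model(c); print(c,np.round(m['K'],1).tolist(),np.round(m['D'],4),np.round(m['extrinsics'],3).tolist())
    for l in ['winder','flywheel','grip','multimeter','solder_reel']:
        print(l,[(round(d['confidence'],2),np.round(d['bbox']).tolist()) for d in eyes.spot_in(c,l)[:2]])
E
python3 s1.py
```

```text
pics
0.0 [ 233.15486808 -525.04286821  230.4024379 ] [[0.914, 0.406, -0.001], [0.406, -0.914, 0.002], [0.0, -0.002, -1.0]] 18.700000000000003
scene [[410.7, 0.0, 284.7], [0.0, 410.7, 209.8], [0.0, 0.0, 1.0]] [-0.1224  0.      0.      0.      0.    ] [[-0.287, -0.656, 0.699, 1150.556], [0.958, -0.214, 0.193, 203.06], [0.023, 0.724, 0.689, 757.793], [0.0, 0.0, 0.0, 1.0]]
winder [(0.56, [253.0, 174.0, 333.0, 327.0])]
flywheel [(0.66, [266.0, 178.0, 332.0, 283.0])]
grip [(0.74, [303.0, 170.0, 321.0, 202.0])]
multimeter []
solder_reel [(0.95, [216.0, 209.0, 241.0, 235.0]), (0.44, [307.0, 175.0, 316.0, 201.0])]
top [[396.9, 0.0, 274.1], [0.0, 396.9, 214.4], [0.0, 0.0, 1.0]] [-0.0973  0.      0.      0.      0.    ] [[-0.006, 0.993, -0.117, 464.767], [-1.0, -0.003, 0.019, 38.961], [0.019, 0.117, 0.993, 948.727], [0.0, 0.0, 0.0, 1.0]]
winder [(0.7, [214.0, 147.0, 279.0, 266.0])]
flywheel [(0.94, [215.0, 149.0, 273.0, 266.0])]
grip [(0.74, [241.0, 230.0, 252.0, 268.0])]
multimeter [(0.76, [136.0, 192.0, 175.0, 263.0])]
solder_reel [(0.67, [322.0, 239.0, 352.0, 266.0])]
```

View pics/scene0.png

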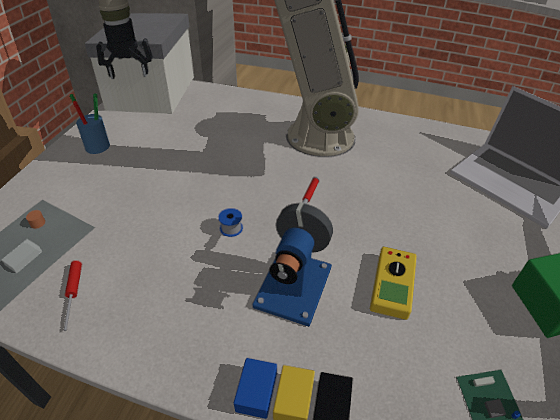

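View pics/top0.png

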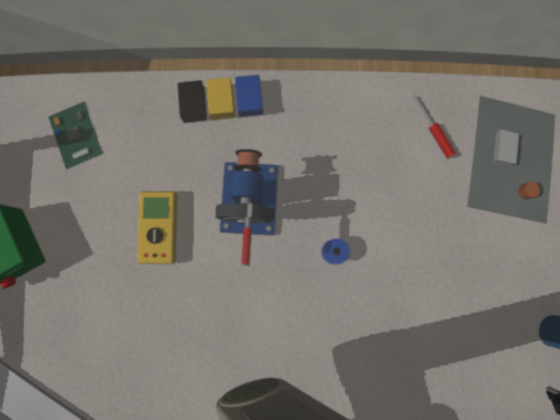

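The scene shows the handle up and slightly tilted, with red ends at about (315,180) and (306,200). The top view has the plate corners at about (223,163), (278,164), (275,234) and (221,233), and the handle runs from (249,228) to (246,264). The multimeter and the reel are clear on either side. Next I fit the winder pose.

```bash
cat > geo.py <<'E'
from bench import sensors, eyes, workorder, bot
import cv2, numpy as np
from scipy.optimize import least_squares
def proj(P,m):
    T=np.linalg.inv(m['extrinsics']); p=np.atleast_2d(P)@T[:3,:3].T+T[:3,3]; p=p*[1,-1,-1]
    return cv2.projectPoints(p.astype(float),np.zeros(3),np.zeros(3),np.array(m['K'],float),np.array(m['D'],float))[0][:,0]
def red_ends(im,box):
    l,t,r,b=box; c=im[t:b,l:r].astype(int); k=(c[...,0]>110)&(c[...,0]>2*c[...,1])&(c[...,0]>2*c[...,2])
    v,u=np.nonzero(k); q=np.c_[u+l,v+t].astype(float); mu=q.mean(0); d=np.linalg.svd(q-mu,full_matrices=False)[2][0]; d*=np.sign(d[1]); s=(q-mu)@d
    return mu+d*s.min(), mu+d*s.max(), len(q)
def pts(p):
    X,Y,yaw,ax,th=p; c,s=np.cos(yaw),np.sin(yaw)
    W=lambda l:np.array(l)@np.array([[c,s,0],[-s,c,0],[0,0,1]])+[X,Y,0]
    h=lambda d:[ax-d,50*np.sin(th),140+50*np.cos(th)]
    return W,h,ax
E
cat > s2.py <<'E'
from geo import *
mt,ms=eyes.camera_model('top'),eyes.camera_model('scene')
t=cv2.imread('pics/top0.png')[:,:,::-1]; s=cv2.imread('pics/scene0.png')[:,:,::-1]
et=red_ends(t,(235,215,260,275)); es=red_ends(s,(295,165,325,210)); print(et,es)
plate=[[-50,65,16],[-50,-65,16],[120,65,16],[120,-65,16]]
ot=np.array([[221,233.5],[275,234.5],[223,163],[278,164.5],et[0],et[1]])
os_=np.array([[331,262],[310,322],[254,303],es[1],es[0]])
def f(p):
    W,h,ax=pts(p)
    return np.r_[(proj(W(plate+[h(20),h(90)]),mt)-ot).ravel(),(proj(W([[-50,65,16],[120,65,16],[120,-65,16],h(20),h(90)]),ms)-os_).ravel()]
r=least_squares(f,[500,60,0,0,0],x_scale=[10,10,.1,10,.1],loss='soft_l1'); print(r.x,np.degrees(r.x[[2,4]])); print(np.round(r.fun,1))
W,h,ax=pts(r.x); print('axle',W([[ax,0,140]]),'grip',W([h(65)]))
np.save('fit.npy',r.x)
E
python3 s2.py
```

```text
(array([246.39223889, 227.89176424]), array([244.0865887 , 262.14047081]), 164) (array([316.62754271, 178.30357331]), array([306.6758054 , 198.87567264]), 128)
[ 5.78429760e+02  8.13612842e+01 -3.93230439e-02 -2.89110221e+01
 -9.85754944e-02] [-2.25304445 -5.64795979]
[-1.  -0.6  0.2  0.4  0.5 -0.6 -0.5 -0.2 -0.5 -0.6  0.3  1.8  0.2 -1.
  0.6 -0.8 -2.1  0.2  0.2  0.1 -0.6  0.6]
axle [[549.54108779  82.49786061 140.        ]] grip [[484.3978853   80.13620748 189.75726845]]
```

{"api": "jog_arm", "payload": {
  "plan": [
    [0.05,-0.05,0,0,0,-0.02],
    [0.12,-0.115,0,0,0,-0.055],
    [0.21,-0.2,0,0,0,-0.095],
    [0.31,-0.295,0,0,0,-0.14],
    [0.41,-0.39,0,0,0,-0.185],
    [0.51,-0.485,0,0,0,-0.23],
    [0.61,-0.58,0,0,0,-0.275],
    [0.71,-0.675,0,0,0,-0.32],
    [0.81,-0.77,0,0,0,-0.365],
    [0.89,-0.845,0,0,0,-0.4],
    [0.935,-0.89,0,0,0,-0.42],
    [0.951,-0.903,0,0,0,-0.427]
  ],
  "jaw": 85
}}

```text
time_s: 1.8
tcp_pos: [359.3, -221.3, 231.6]
orientation: [[-0.191, 0.982, 0.0], [0.982, 0.191, -0.0], [-0.0, 0.0, -1.0]]
wrist_force: [-0.9, 0.2, -0.7]
gripper_width: 0.997
gripper_force: 0.0
```

```bash
cat > goto.py <<'E'
import sys
from geo import *
# goto.py x y z yaw : grasp-free TCP target -> normalised shift in measured tool axes
s=sensors.observe(); R=np.array(s['orientation']); t=np.array(list(map(float,sys.argv[1:4]))); yaw=np.radians(float(sys.argv[4]))
G=np.c_[[np.cos(yaw),np.sin(yaw),0],[np.sin(yaw),-np.cos(yaw),0],[0,0,-1]]
print(s['time_s'],np.round(s['tcp_pos'],1),np.round(s['joints'],1),np.round(s['wrist_force'],1))
print('shift',np.round(R.T@(t-s['tcp_pos'])/250,4),'turn',np.round(cv2.Rodrigues(R.T@G)[0].ravel()/np.pi,4))
E
python3 goto.py 484.4 80.1 231 177.75
```

```text
1.8 [ 359.3 -221.3  231.6] [-42.6   1.  -17.9  71.2   0.   36.4] [-0.9  0.2 -0.7]
shift [1.0882 0.7211 0.0022] turn [ 0.000e+00  2.000e-04 -4.264e-01]
```

{"api": "jog_arm", "payload": {
  "plan": [
    [0.05,0.033,0,0,0,-0.02],
    [0.12,0.08,0,0,0,-0.055],
    [0.21,0.14,0,0,0,-0.095],
    [0.31,0.205,0,0,0,-0.14],
    [0.41,0.27,0,0,0,-0.185],
    [0.52,0.345,0,0,0,-0.23],
    [0.63,0.417,0,0,0,-0.275],
    [0.74,0.49,0,0,0,-0.32],
    [0.84,0.557,0,0,0,-0.365],
    [0.93,0.617,0,0,0,-0.4],
    [0.98,0.65,0,0,0,-0.42],
    [1.0,0.663,0,0,0,-0.4265]
  ]
}}

```text
time_s: 3.0
tcp_pos: [475.7, 54.5, 231.1]
orientation: [[-0.999, 0.041, 0.0], [0.041, 0.999, -0.0], [-0.0, -0.0, -1.0]]
wrist_force: [-0.2, 0.0, -0.4]
gripper_width: 0.996
gripper_force: 0.0
```

```bash
cat > s3.py <<'E'
from geo import *
m=eyes.camera_model('wrist'); im=eyes.snapshot('wrist'); p=np.load('fit.npy'); W,h,ax=pts(p)
im=np.ascontiguousarray(im[:,:,::-1])
for q in proj(W([h(20),h(65),h(90),[ax,0,140]]),m): 
    print(q); cv2.circle(im,tuple(int(v) for v in np.clip(q,-999,999)),3,(0,255,0),-1)
cv2.imwrite('pics/w1.png',im)
E
python3 goto.py 484.4 80.1 231 177.75; python3 s3.py
```

```text
3.0 [475.7  54.5 231.1] [ -3.1   7.3 -11.   71.7  -0.   -0.7] [-0.2  0.  -0.4]
shift [-0.0304  0.1039  0.0005] turn [-0.0001  0.0001 -0.0005]
[317.57173055 296.20291236]
[319.73729268 239.82264465]
[321.0596219 205.157304 ]
[316.03045167 282.9331049 ]
```

View pics/w1.png

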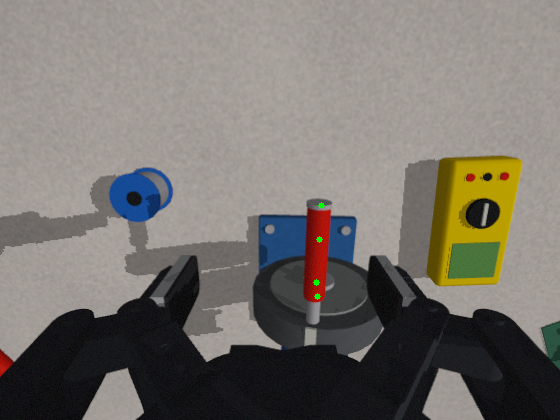

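The wrist view confirms the fit: the red sleeve runs from (319,203) to (316,299), within about 2 px of the projected points. I shift over it and lower.

{"api": "jog_arm", "payload": {
  "plan": [
    [-0.008,0.025,0,0,0,0],
    [-0.02,0.07,0,0,0,0],
    [-0.03,0.1,0,0,0,0],
    [-0.0304,0.1015,0.02,0,0,0],
    [-0.0304,0.1015,0.06,0,0,0],
    [-0.0304,0.1015,0.11,0,0,0],
    [-0.0304,0.1015,0.16,0,0,0],
    [-0.0304,0.1015,0.2,0,0,0],
    [-0.0304,0.1015,0.23,0,0,0],
    [-0.0304,0.1015,0.24,0,0,0],
    [-0.0304,0.1015,0.24,0,0,0]
  ]
}}

```text
time_s: 4.15
tcp_pos: [483.4, 78.8, 170.9]
orientation: [[-0.999, 0.043, -0.001], [0.043, 0.999, -0.0], [0.001, -0.0, -1.0]]
wrist_force: [-0.5, -0.1, 0.1]
gripper_width: 0.995
gripper_force: 0.0
```

{"api": "jog_arm", "payload": {
  "plan": [
    [0,0,0,0,0,0],
    [0,0,0,0,0,0],
    [0,0,0,0,0,0],
    [0,0,0,0,0,0],
    [0,0,0,0,0,0],
    [0,0,0,0,0,0],
    [0,0,0,0,0,0],
    [0,0,0,0,0,0]
  ],
  "jaw": 0
}}

```text
time_s: 4.95
tcp_pos: [483.8, 78.9, 171.7]
orientation: [[-0.999, 0.042, 0.001], [0.042, 0.999, 0.0], [-0.001, 0.0, -1.0]]
wrist_force: [-1.8, 0.9, 4.4]
gripper_width: 0.167
gripper_force: 58.6
```

```bash
cat > plan.py <<'E'
import numpy as np, sys
# plan.py start dstep calls [rows]: normalised circle rows
a,d,n=map(float,sys.argv[1:4]); rows=int(sys.argv[4]) if len(sys.argv)>4 else 10
for k in range(int(n)):
    th=np.radians(a+d*np.arange(rows+1)); y=.2*(np.sin(th)-np.sin(th[0])); z=-.2*(np.cos(th)-np.cos(th[0]))
    print(round(a),[[0,round(u,3),round(v,3),0,0,0] for u,v in zip(y[1:],z[1:])]); a+=d*rows
E
python3 plan.py -6 3 12; python3 -c "
from bench import sensors;print(sensors.observe()['wrist_force'])"
```

```text
-6 [[0, np.float64(0.01), np.float64(-0.001), 0, 0, 0], [0, np.float64(0.021), np.float64(-0.001), 0, 0, 0], [0, np.float64(0.031), np.float64(-0.001), 0, 0, 0], [0, np.float64(0.042), np.float64(-0.0), 0, 0, 0], [0, np.float64(0.052), np.float64(0.001), 0, 0, 0], [0, np.float64(0.062), np.float64(0.003), 0, 0, 0], [0, np.float64(0.073), np.float64(0.006), 0, 0, 0], [0, np.float64(0.083), np.float64(0.009), 0, 0, 0], [0, np.float64(0.093), np.float64(0.012), 0, 0, 0], [0, np.float64(0.102), np.float64(0.016), 0, 0, 0]]
24 [[0, np.float64(0.009), np.float64(0.005), 0, 0, 0], [0, np.float64(0.019), np.float64(0.01), 0, 0, 0], [0, np.float64(0.028), np.float64(0.015), 0, 0, 0], [0, np.float64(0.036), np.float64(0.021), 0, 0, 0], [0, np.float64(0.045), np.float64(0.027), 0, 0, 0], [0, np.float64(0.052), np.float64(0.034), 0, 0, 0], [0, np.float64(0.06), np.float64(0.041), 0, 0, 0], [0, np.float64(0.067), np.float64(0.049), 0, 0, 0], [0, np.float64(0.074), np.float64(0.057), 0, 0, 0], [0, np.float64(0.08), np.float64(0.065), 0, 0, 0]]
54 [[0, np.float64(0.006), np.float64(0.009), 0, 0, 0]
[... 4629 characters left out ...]
t64(-0.067), 0, 0, 0], [0, np.float64(0.057), np.float64(-0.074), 0, 0, 0], [0, np.float64(0.065), np.float64(-0.08), 0, 0, 0]]
324 [[0, np.float64(0.009), np.float64(-0.006), 0, 0, 0], [0, np.float64(0.018), np.float64(-0.011), 0, 0, 0], [0, np.float64(0.027), np.float64(-0.016), 0, 0, 0], [0, np.float64(0.036), np.float64(-0.021), 0, 0, 0], [0, np.float64(0.046), np.float64(-0.025), 0, 0, 0], [0, np.float64(0.056), np.float64(-0.028), 0, 0, 0], [0, np.float64(0.066), np.float64(-0.031), 0, 0, 0], [0, np.float64(0.076), np.float64(-0.034), 0, 0, 0], [0, np.float64(0.086), np.float64(-0.036), 0, 0, 0], [0, np.float64(0.097), np.float64(-0.037), 0, 0, 0]]
[-1.81626565  0.87291193  4.40721371]
```

{"api": "jog_arm", "payload": {
  "plan": [
    [0,0.01,-0.001,0,0,0],
    [0,0.021,-0.001,0,0,0],
    [0,0.031,-0.001,0,0,0],
    [0,0.042,0,0,0,0],
    [0,0.052,0.001,0,0,0],
    [0,0.062,0.003,0,0,0],
    [0,0.073,0.006,0,0,0],
    [0,0.083,0.009,0,0,0],
    [0,0.093,0.012,0,0,0],
    [0,0.102,0.016,0,0,0]
  ]
}}

```text
time_s: 5.95
tcp_pos: [485.4, 105.3, 168.9]
orientation: [[-0.999, 0.042, 0.003], [0.042, 0.999, 0.002], [-0.002, 0.002, -1.0]]
wrist_force: [-2.3, 2.2, 12.0]
gripper_width: 0.163
gripper_force: 59.5
```

{"api": "jog_arm", "payload": {
  "plan": [
    [0,0.009,0.005,0,0,0],
    [0,0.019,0.01,0,0,0],
    [0,0.028,0.015,0,0,0],
    [0,0.036,0.021,0,0,0],
    [0,0.045,0.027,0,0,0],
    [0,0.052,0.034,0,0,0],
    [0,0.06,0.041,0,0,0],
    [0,0.067,0.049,0,0,0],
    [0,0.074,0.057,0,0,0],
    [0,0.08,0.065,0,0,0]
  ]
}}

```text
time_s: 6.95
tcp_pos: [486.7, 126.9, 152.6]
orientation: [[-0.999, 0.041, 0.003], [0.041, 0.999, 0.005], [-0.003, 0.005, -1.0]]
wrist_force: [-1.5, 8.5, 11.2]
gripper_width: 0.164
gripper_force: 59.3
```

{"api": "jog_arm", "payload": {
  "plan": [
    [0,0.007,0.008,0,0,0],
    [0,0.013,0.016,0,0,0],
    [0,0.019,0.024,0,0,0],
    [0,0.025,0.032,0,0,0],
    [0,0.03,0.041,0,0,0],
    [0,0.034,0.05,0,0,0],
    [0,0.037,0.06,0,0,0],
    [0,0.04,0.07,0,0,0],
    [0,0.042,0.08,0,0,0],
    [0,0.043,0.091,0,0,0]
  ]
}}

```text
time_s: 7.95
tcp_pos: [487.3, 136.8, 129.1]
orientation: [[-0.999, 0.041, 0.003], [0.041, 0.999, 0.004], [-0.003, 0.004, -1.0]]
wrist_force: [0.0, 5.8, 5.9]
gripper_width: 0.164
gripper_force: 58.8
```

{"api": "jog_arm", "payload": {
  "plan": [
    [0,0.001,0.01,0,0,0],
    [0,0.001,0.021,0,0,0],
    [0,0.001,0.031,0,0,0],
    [0,0,0.042,0,0,0],
    [0,-0.001,0.052,0,0,0],
    [0,-0.003,0.062,0,0,0],
    [0,-0.006,0.073,0,0,0],
    [0,-0.009,0.083,0,0,0],
    [0,-0.012,0.093,0,0,0],
    [0,-0.016,0.102,0,0,0]
  ]
}}

```text
time_s: 8.95
tcp_pos: [487.1, 133.4, 103.2]
orientation: [[-0.999, 0.041, 0.002], [0.041, 0.999, 0.005], [-0.002, 0.005, -1.0]]
wrist_force: [0.5, 8.9, 3.2]
gripper_width: 0.163
gripper_force: 58.6
```

{"api": "jog_arm", "payload": {
  "plan": [
    [0,-0.004,0.009,0,0,0],
    [0,-0.008,0.019,0,0,0],
    [0,-0.013,0.028,0,0,0],
    [0,-0.018,0.036,0,0,0],
    [0,-0.024,0.045,0,0,0],
    [0,-0.031,0.052,0,0,0],
    [0,-0.038,0.06,0,0,0],
    [0,-0.046,0.067,0,0,0],
    [0,-0.054,0.074,0,0,0],
    [0,-0.062,0.08,0,0,0]
  ]
}}

```text
time_s: 9.95
tcp_pos: [486.1, 117.7, 82.9]
orientation: [[-0.999, 0.041, 0.002], [0.041, 0.999, 0.005], [-0.002, 0.005, -1.0]]
wrist_force: [1.0, 8.3, 1.0]
gripper_width: 0.164
gripper_force: 58.4
```

{"api": "jog_arm", "payload": {
  "plan": [
    [0,-0.009,0.006,0,0,0],
    [0,-0.018,0.011,0,0,0],
    [0,-0.027,0.016,0,0,0],
    [0,-0.036,0.021,0,0,0],
    [0,-0.046,0.025,0,0,0],
    [0,-0.056,0.028,0,0,0],
    [0,-0.066,0.031,0,0,0],
    [0,-0.076,0.034,0,0,0],
    [0,-0.086,0.036,0,0,0],
    [0,-0.097,0.037,0,0,0]
  ]
}}

```text
time_s: 10.95
tcp_pos: [484.7, 93.2, 73.0]
orientation: [[-0.999, 0.041, 0.001], [0.041, 0.999, 0.004], [-0.001, 0.004, -1.0]]
wrist_force: [2.4, 6.9, -3.5]
gripper_width: 0.163
gripper_force: 58.4
```

{"api": "jog_arm", "payload": {
  "plan": [
    [0,-0.01,0.001,0,0,0],
    [0,-0.021,0.001,0,0,0],
    [0,-0.031,0.001,0,0,0],
    [0,-0.042,0,0,0,0],
    [0,-0.052,-0.001,0,0,0],
    [0,-0.062,-0.003,0,0,0],
    [0,-0.073,-0.006,0,0,0],
    [0,-0.083,-0.009,0,0,0],
    [0,-0.093,-0.012,0,0,0],
    [0,-0.102,-0.016,0,0,0]
  ]
}}

```text
time_s: 11.95
tcp_pos: [483.1, 67.3, 76.9]
orientation: [[-0.999, 0.041, -0.0], [0.041, 0.999, 0.003], [0.0, 0.003, -1.0]]
wrist_force: [1.6, 5.4, -2.8]
gripper_width: 0.164
gripper_force: 58.5
```

{"api": "jog_arm", "payload": {
  "plan": [
    [0,-0.009,-0.005,0,0,0],
    [0,-0.019,-0.01,0,0,0],
    [0,-0.028,-0.015,0,0,0],
    [0,-0.036,-0.021,0,0,0],
    [0,-0.045,-0.027,0,0,0],
    [0,-0.052,-0.034,0,0,0],
    [0,-0.06,-0.041,0,0,0],
    [0,-0.067,-0.049,0,0,0],
    [0,-0.074,-0.057,0,0,0],
    [0,-0.08,-0.065,0,0,0]
  ]
}}

```text
time_s: 12.95
tcp_pos: [481.9, 47.1, 93.1]
orientation: [[-0.999, 0.042, -0.001], [0.042, 0.999, 0.003], [0.001, 0.003, -1.0]]
wrist_force: [1.0, 5.3, -2.7]
gripper_width: 0.167
gripper_force: 58.6
```

{"api": "jog_arm", "payload": {
  "plan": [
    [0,-0.006,-0.009,0,0,0],
    [0,-0.011,-0.018,0,0,0],
    [0,-0.016,-0.027,0,0,0],
    [0,-0.021,-0.036,0,0,0],
    [0,-0.025,-0.046,0,0,0],
    [0,-0.028,-0.056,0,0,0],
    [0,-0.031,-0.066,0,0,0],
    [0,-0.034,-0.076,0,0,0],
    [0,-0.036,-0.086,0,0,0],
    [0,-0.037,-0.097,0,0,0]
  ]
}}

```text
time_s: 13.95
tcp_pos: [481.4, 37.7, 117.5]
orientation: [[-0.999, 0.042, -0.001], [0.042, 0.999, 0.002], [0.001, 0.002, -1.0]]
wrist_force: [-1.0, 5.3, -2.9]
gripper_width: 0.167
gripper_force: 58.5
```

{"api": "jog_arm", "payload": {
  "plan": [
    [0,-0.001,-0.01,0,0,0],
    [0,-0.001,-0.021,0,0,0],
    [0,-0.001,-0.031,0,0,0],
    [0,0,-0.042,0,0,0],
    [0,0.001,-0.052,0,0,0],
    [0,0.003,-0.062,0,0,0],
    [0,0.006,-0.073,0,0,0],
    [0,0.009,-0.083,0,0,0],
    [0,0.012,-0.093,0,0,0],
    [0,0.016,-0.102,0,0,0]
  ]
}}

```text
time_s: 14.95
tcp_pos: [481.6, 41.7, 142.8]
orientation: [[-0.999, 0.042, -0.001], [0.042, 0.999, 0.002], [0.001, 0.002, -1.0]]
wrist_force: [2.5, 6.6, -5.1]
gripper_width: 0.165
gripper_force: 58.4
```

{"api": "jog_arm", "payload": {
  "plan": [
    [0,0.005,-0.009,0,0,0],
    [0,0.01,-0.019,0,0,0],
    [0,0.015,-0.028,0,0,0],
    [0,0.021,-0.036,0,0,0],
    [0,0.027,-0.045,0,0,0],
    [0,0.034,-0.052,0,0,0],
    [0,0.041,-0.06,0,0,0],
    [0,0.049,-0.067,0,0,0],
    [0,0.057,-0.074,0,0,0],
    [0,0.065,-0.08,0,0,0]
  ]
}}

```text
time_s: 15.95
tcp_pos: [482.5, 57.4, 162.7]
orientation: [[-0.999, 0.042, -0.001], [0.042, 0.999, 0.001], [0.001, 0.001, -1.0]]
wrist_force: [3.0, 4.2, -7.6]
gripper_width: 0.165
gripper_force: 58.4
```

{"api": "jog_arm", "payload": {
  "plan": [
    [0,0.009,-0.006,0,0,0],
    [0,0.018,-0.011,0,0,0],
    [0,0.027,-0.016,0,0,0],
    [0,0.036,-0.021,0,0,0],
    [0,0.046,-0.025,0,0,0],
    [0,0.056,-0.028,0,0,0],
    [0,0.066,-0.031,0,0,0],
    [0,0.076,-0.034,0,0,0],
    [0,0.086,-0.036,0,0,0],
    [0,0.097,-0.037,0,0,0]
  ]
}}

```text
time_s: 16.95
tcp_pos: [483.9, 80.7, 172.4]
orientation: [[-0.999, 0.043, -0.0], [0.043, 0.999, -0.001], [0.0, -0.001, -1.0]]
wrist_force: [5.3, -0.8, -11.8]
gripper_width: 0.168
gripper_force: 58.7
```

{"api": "jog_arm", "payload": {
  "plan": [
    [0,0.01,-0.001,0,0,0],
    [0,0.021,-0.001,0,0,0],
    [0,0.031,-0.001,0,0,0],
    [0,0.042,0,0,0,0],
    [0,0.052,0.001,0,0,0],
    [0,0.062,0.003,0,0,0],
    [0,0.073,0.006,0,0,0],
    [0,0.083,0.009,0,0,0],
    [0,0.093,0.012,0,0,0],
    [0,0.102,0.016,0,0,0]
  ]
}}

```text
time_s: 17.95
tcp_pos: [485.4, 105.1, 169.5]
orientation: [[-0.999, 0.044, 0.001], [0.044, 0.999, -0.004], [-0.002, -0.004, -1.0]]
wrist_force: [2.5, -2.9, -4.7]
gripper_width: 0.166
gripper_force: 59.4
```

```bash
cat > fitf.py <<'E'
import numpy as np
from scipy.optimize import least_squares
D=np.array([[105.3,168.9,2.2,12],[126.9,152.6,8.5,11.2],[136.8,129.1,5.8,5.9],[133.4,103.2,8.9,3.2],[117.7,82.9,8.3,1],[93.2,73,6.9,-3.5],[67.3,76.9,5.4,-2.8],[47.1,93.1,5.3,-2.7],[37.7,117.5,5.3,-2.9],[41.7,142.8,6.6,-5.1],[57.4,162.7,4.2,-7.6],[80.7,172.4,-.8,-11.8],[105.1,169.5,-2.9,-4.7]])
dirn=np.ones(len(D))
try:
    E=np.loadtxt('rev.txt',ndmin=2); D=np.r_[D,E[:,:4]]; dirn=np.r_[dirn,E[:,4]]
except OSError: pass
c=least_squares(lambda p:np.hypot(D[:,0]-p[0],D[:,1]-p[1])-p[2],[87,122,50]).x
th=np.arctan2(D[:,0]-c[0],D[:,1]-c[1]); T=D[:,2]*np.cos(th)-D[:,3]*np.sin(th); N=D[:,2]*np.sin(th)+D[:,3]*np.cos(th)
print(c,np.round(np.degrees(th)),np.round(T,1),np.round(N,1))
# tool force T = -dirn*F0 - G(th); wheel gravity torque pushes toward +theta when T>0: T = K sin(th+phi)
def fit(i,name):
    A=np.c_[-dirn,np.sin(th),np.cos(th)][i]; x,*_=np.linalg.lstsq(A,T[i],rcond=None)
    phi=np.degrees(np.arctan2(x[2],x[1])); print(name,'F0',x[0],'K',np.hypot(*x[1:]),'slug offset from handle',phi,'handle target',(180-phi)%360,'res',np.round(T[i]-A@x,1))
al=np.ones(len(D),bool); fit(al,'all'); k=al.copy(); k[:2]=0; fit(k,'no first2')
if (dirn<0).any(): fit(dirn<0,'rev')
E
python3 fitf.py
```

```text
[ 87.30044286 122.62297443  49.93296459] [  21.   53.   83.  113.  143.  173. -156. -126.  -96.  -66.  -37.   -8.
   21.] [-2.3 -3.8 -5.1 -6.4 -7.2 -6.4 -6.1 -5.3 -3.4 -2.  -1.2 -2.3 -1. ] [ 12.   13.5   6.5   7.    4.3   4.3   0.4  -2.7  -5.   -8.1  -8.6 -11.6
  -5.4]
all F0 4.225150306654121 K 2.8574337316485408 slug offset from handle 112.95759146428657 handle target 67.04240853571343 res [-0.1 -0.3 -0.1 -0.1 -0.2  0.5  0.1 -0.4 -0.   0.1  0.3 -0.9  1.1]
no first2 F0 4.181490846105835 K 2.889055174799983 slug offset from handle 111.36748781333014 handle target 68.63251218666986 res [-0.2 -0.2 -0.2  0.5  0.2 -0.4 -0.   0.1  0.2 -1.   1. ]
```

```bash
sed -i 's/round(u,3),round(v,3)/float(round(u,3)),float(round(v,3))/' plan.py; python3 plan.py 24 -3 10
```

```text
24 [[0, -0.01, -0.004, 0, 0, 0], [0, -0.02, -0.008, 0, 0, 0], [0, -0.03, -0.01, 0, 0, 0], [0, -0.04, -0.013, 0, 0, 0], [0, -0.05, -0.015, 0, 0, 0], [0, -0.06, -0.016, 0, 0, 0], [0, -0.071, -0.017, 0, 0, 0], [0, -0.081, -0.017, 0, 0, 0], [0, -0.092, -0.017, 0, 0, 0], [0, -0.102, -0.016, 0, 0, 0]]
-6 [[0, -0.01, 0.001, 0, 0, 0], [0, -0.021, 0.003, 0, 0, 0], [0, -0.031, 0.006, 0, 0, 0], [0, -0.041, 0.009, 0, 0, 0], [0, -0.051, 0.012, 0, 0, 0], [0, -0.06, 0.016, 0, 0, 0], [0, -0.07, 0.021, 0, 0, 0], [0, -0.079, 0.026, 0, 0, 0], [0, -0.088, 0.031, 0, 0, 0], [0, -0.097, 0.037, 0, 0, 0]]
-36 [[0, -0.008, 0.006, 0, 0, 0], [0, -0.016, 0.013, 0, 0, 0], [0, -0.024, 0.02, 0, 0, 0], [0, -0.031, 0.028, 0, 0, 0], [0, -0.038, 0.036, 0, 0, 0], [0, -0.044, 0.044, 0, 0, 0], [0, -0.05, 0.053, 0, 0, 0], [0, -0.056, 0.062, 0, 0, 0], [0, -0.061, 0.071, 0, 0, 0], [0, -0.065, 0.08, 0, 0, 0]]
-66 [[0, -0.004, 0.01, 0, 0, 0], [0, -0.008, 0.02, 0, 0, 0], [0, -0.01, 0.03, 0, 0, 0], [0, -0.013, 0.04, 0, 0, 0], [0, -0.015, 0.05, 0, 0, 0], [0, -0.016, 0.06, 0, 0, 0], [0, -0.017, 0.071, 0, 0, 0], [0, -0.017, 0.081, 
[... 1086 characters left out ...]
0], [0, 0.07, -0.021, 0, 0, 0], [0, 0.079, -0.026, 0, 0, 0], [0, 0.088, -0.031, 0, 0, 0], [0, 0.097, -0.037, 0, 0, 0]]
-216 [[0, 0.008, -0.006, 0, 0, 0], [0, 0.016, -0.013, 0, 0, 0], [0, 0.024, -0.02, 0, 0, 0], [0, 0.031, -0.028, 0, 0, 0], [0, 0.038, -0.036, 0, 0, 0], [0, 0.044, -0.044, 0, 0, 0], [0, 0.05, -0.053, 0, 0, 0], [0, 0.056, -0.062, 0, 0, 0], [0, 0.061, -0.071, 0, 0, 0], [0, 0.065, -0.08, 0, 0, 0]]
-246 [[0, 0.004, -0.01, 0, 0, 0], [0, 0.008, -0.02, 0, 0, 0], [0, 0.01, -0.03, 0, 0, 0], [0, 0.013, -0.04, 0, 0, 0], [0, 0.015, -0.05, 0, 0, 0], [0, 0.016, -0.06, 0, 0, 0], [0, 0.017, -0.071, 0, 0, 0], [0, 0.017, -0.081, 0, 0, 0], [0, 0.017, -0.092, 0, 0, 0], [0, 0.016, -0.102, 0, 0, 0]]
```

{"api": "jog_arm", "payload": {
  "plan": [
    [0,-0.01,-0.004,0,0,0],
    [0,-0.02,-0.008,0,0,0],
    [0,-0.03,-0.01,0,0,0],
    [0,-0.04,-0.013,0,0,0],
    [0,-0.05,-0.015,0,0,0],
    [0,-0.06,-0.016,0,0,0],
    [0,-0.071,-0.017,0,0,0],
    [0,-0.081,-0.017,0,0,0],
    [0,-0.092,-0.017,0,0,0],
    [0,-0.102,-0.016,0,0,0]
  ]
}}

```text
time_s: 18.95
tcp_pos: [484.0, 82.6, 172.6]
orientation: [[-0.999, 0.041, 0.001], [0.041, 0.999, 0.004], [-0.0, 0.004, -1.0]]
wrist_force: [4.2, 7.5, -11.3]
gripper_width: 0.16
gripper_force: 58.8
```

{"api": "jog_arm", "payload": {
  "plan": [
    [0,-0.01,0.001,0,0,0],
    [0,-0.021,0.003,0,0,0],
    [0,-0.031,0.006,0,0,0],
    [0,-0.041,0.009,0,0,0],
    [0,-0.051,0.012,0,0,0],
    [0,-0.06,0.016,0,0,0],
    [0,-0.07,0.021,0,0,0],
    [0,-0.079,0.026,0,0,0],
    [0,-0.088,0.031,0,0,0],
    [0,-0.097,0.037,0,0,0]
  ]
}}

```text
time_s: 19.95
tcp_pos: [482.7, 59.5, 164.3]
orientation: [[-0.999, 0.04, 0.001], [0.04, 0.999, 0.006], [-0.001, 0.006, -1.0]]
wrist_force: [2.8, 12.2, -5.5]
gripper_width: 0.164
gripper_force: 59.5
```

{"api": "jog_arm", "payload": {
  "plan": [
    [0,-0.008,0.006,0,0,0],
    [0,-0.016,0.013,0,0,0],
    [0,-0.024,0.02,0,0,0],
    [0,-0.031,0.028,0,0,0],
    [0,-0.038,0.036,0,0,0],
    [0,-0.044,0.044,0,0,0],
    [0,-0.05,0.053,0,0,0],
    [0,-0.056,0.062,0,0,0],
    [0,-0.061,0.071,0,0,0],
    [0,-0.065,0.08,0,0,0]
  ]
}}

```text
time_s: 20.95
tcp_pos: [481.7, 42.8, 145.1]
orientation: [[-0.999, 0.041, 0.001], [0.041, 0.999, 0.005], [-0.001, 0.005, -1.0]]
wrist_force: [-0.9, 8.7, 2.4]
gripper_width: 0.167
gripper_force: 60.2
```

{"api": "jog_arm", "payload": {
  "plan": [
    [0,-0.004,0.01,0,0,0],
    [0,-0.008,0.02,0,0,0],
    [0,-0.01,0.03,0,0,0],
    [0,-0.013,0.04,0,0,0],
    [0,-0.015,0.05,0,0,0],
    [0,-0.016,0.06,0,0,0],
    [0,-0.017,0.071,0,0,0],
    [0,-0.017,0.081,0,0,0],
    [0,-0.017,0.092,0,0,0],
    [0,-0.016,0.102,0,0,0]
  ]
}}

```text
time_s: 21.95
tcp_pos: [481.5, 37.5, 119.9]
orientation: [[-0.999, 0.042, 0.001], [0.042, 0.999, 0.002], [-0.001, 0.002, -1.0]]
wrist_force: [-1.9, 4.7, 5.6]
gripper_width: 0.169
gripper_force: 60.5
```

{"api": "jog_arm", "payload": {
  "plan": [
    [0,0.001,0.01,0,0,0],
    [0,0.003,0.021,0,0,0],
    [0,0.006,0.031,0,0,0],
    [0,0.009,0.041,0,0,0],
    [0,0.012,0.051,0,0,0],
    [0,0.016,0.06,0,0,0],
    [0,0.021,0.07,0,0,0],
    [0,0.026,0.079,0,0,0],
    [0,0.031,0.088,0,0,0],
    [0,0.037,0.097,0,0,0]
  ]
}}

```text
time_s: 22.95
tcp_pos: [482.0, 46.2, 94.2]
orientation: [[-0.999, 0.042, -0.0], [0.042, 0.999, 0.0], [0.0, 0.0, -1.0]]
wrist_force: [-4.6, 2.1, 5.5]
gripper_width: 0.167
gripper_force: 60.5
```

{"api": "jog_arm", "payload": {
  "plan": [
    [0,0.006,0.008,0,0,0],
    [0,0.013,0.016,0,0,0],
    [0,0.02,0.024,0,0,0],
    [0,0.028,0.031,0,0,0],
    [0,0.036,0.038,0,0,0],
    [0,0.044,0.044,0,0,0],
    [0,0.053,0.05,0,0,0],
    [0,0.062,0.056,0,0,0],
    [0,0.071,0.061,0,0,0],
    [0,0.08,0.065,0,0,0]
  ]
}}

```text
time_s: 23.95
tcp_pos: [483.1, 65.9, 77.3]
orientation: [[-0.999, 0.043, -0.0], [0.043, 0.999, -0.0], [-0.0, -0.0, -1.0]]
wrist_force: [-2.6, -0.0, 3.0]
gripper_width: 0.163
gripper_force: 60.3
```

{"api": "jog_arm", "payload": {
  "plan": [
    [0,0.01,0.004,0,0,0],
    [0,0.02,0.008,0,0,0],
    [0,0.03,0.01,0,0,0],
    [0,0.04,0.013,0,0,0],
    [0,0.05,0.015,0,0,0],
    [0,0.06,0.016,0,0,0],
    [0,0.071,0.017,0,0,0],
    [0,0.081,0.017,0,0,0],
    [0,0.092,0.017,0,0,0],
    [0,0.102,0.016,0,0,0]
  ]
}}

```text
time_s: 24.95
tcp_pos: [484.4, 91.8, 73.1]
orientation: [[-0.999, 0.042, 0.0], [0.042, 0.999, 0.0], [-0.0, 0.0, -1.0]]
wrist_force: [4.3, -0.4, -11.8]
gripper_width: 0.165
gripper_force: 58.8
```

{"api": "jog_arm", "payload": {
  "plan": [
    [0,0.01,-0.001,0,0,0],
    [0,0.021,-0.003,0,0,0],
    [0,0.031,-0.006,0,0,0],
    [0,0.041,-0.009,0,0,0],
    [0,0.051,-0.012,0,0,0],
    [0,0.06,-0.016,0,0,0],
    [0,0.07,-0.021,0,0,0],
    [0,0.079,-0.026,0,0,0],
    [0,0.088,-0.031,0,0,0],
    [0,0.097,-0.037,0,0,0]
  ]
}}

```text
time_s: 25.95
tcp_pos: [486.0, 117.5, 83.0]
orientation: [[-0.999, 0.041, 0.002], [0.041, 0.999, 0.004], [-0.001, 0.004, -1.0]]
wrist_force: [5.4, 4.8, -10.1]
gripper_width: 0.162
gripper_force: 59.1
```

{"api": "jog_arm", "payload": {
  "plan": [
    [0,0.008,-0.006,0,0,0],
    [0,0.016,-0.013,0,0,0],
    [0,0.024,-0.02,0,0,0],
    [0,0.031,-0.028,0,0,0],
    [0,0.038,-0.036,0,0,0],
    [0,0.044,-0.044,0,0,0],
    [0,0.05,-0.053,0,0,0],
    [0,0.056,-0.062,0,0,0],
    [0,0.061,-0.071,0,0,0],
    [0,0.065,-0.08,0,0,0]
  ]
}}

```text
time_s: 26.95
tcp_pos: [487.0, 133.7, 104.0]
orientation: [[-0.999, 0.041, 0.003], [0.041, 0.999, 0.004], [-0.003, 0.004, -1.0]]
wrist_force: [2.7, 5.7, -4.2]
gripper_width: 0.169
gripper_force: 59.7
```

{"api": "jog_arm", "payload": {
  "plan": [
    [0,0.004,-0.01,0,0,0],
    [0,0.008,-0.02,0,0,0],
    [0,0.01,-0.03,0,0,0],
    [0,0.013,-0.04,0,0,0],
    [0,0.015,-0.05,0,0,0],
    [0,0.016,-0.06,0,0,0],
    [0,0.017,-0.071,0,0,0],
    [0,0.017,-0.081,0,0,0],
    [0,0.017,-0.092,0,0,0],
    [0,0.016,-0.102,0,0,0]
  ]
}}

```text
time_s: 27.95
tcp_pos: [487.2, 136.8, 129.5]
orientation: [[-0.999, 0.042, 0.003], [0.042, 0.999, 0.002], [-0.003, 0.002, -1.0]]
wrist_force: [4.1, 3.5, -1.9]
gripper_width: 0.165
gripper_force: 59.8
```

```bash
cat > rev.txt <<'E'
82.6 172.6 7.5 -11.3 -1
59.5 164.3 12.2 -5.5 -1
42.8 145.1 8.7 2.4 -1
37.5 119.9 4.7 5.6 -1
46.2 94.2 2.1 5.5 -1
65.9 77.3 0 3 -1
91.8 73.1 -.4 -11.8 -1
117.5 83 4.8 -10.1 -1
133.7 104 5.7 -4.2 -1
136.8 129.5 3.5 -1.9 -1
E
python3 fitf.py; python3 plan.py 84 -3 1
```

```text
[ 87.29568366 122.66191085  49.94660021] [  21.   53.   83.  113.  143.  173. -156. -126.  -96.  -66.  -37.   -8.
   21.   -5.  -34.  -63.  -93. -125. -155.  175.  143.  112.   82.] [-2.3 -3.8 -5.1 -6.4 -7.2 -6.4 -6.1 -5.3 -3.4 -2.  -1.2 -2.3 -1.   6.4
  7.1  6.1  5.3  3.3  1.3  1.5  2.3  1.8  2.4] [ 12.   13.5   6.5   7.    4.2   4.3   0.4  -2.7  -5.   -8.1  -8.6 -11.6
  -5.4 -12.  -11.3  -6.7  -5.   -4.9  -2.7  11.7  10.9   6.9   3.2]
all F0 4.098759042143092 K 2.8327677003770306 slug offset from handle 113.8194738562007 handle target 66.1805261437993 res [-0.2 -0.4 -0.2 -0.2 -0.3  0.4 -0.1 -0.6 -0.2  0.   0.2 -1.   1.  -0.4
  0.2 -0.2  0.2 -0.2 -1.   0.1  1.  -0.3 -1. ]
no first2 F0 4.073956503938477 K 2.8562111104234913 slug offset from handle 112.76029681668217 handle target 67.23970318331783 res [-0.3 -0.3 -0.4  0.4 -0.  -0.6 -0.2  0.   0.1 -1.   1.  -0.4  0.2 -0.2
  0.3 -0.2 -0.9  0.1  1.  -0.3 -1. ]
rev F0 3.914963774577475 K 2.7836424539168467 slug offset from handle 116.19901331699539 handle target 63.80098668300461 res [-0.1  0.4 -0.1  0.3 -0.2 -0.9  0.2  1.1 -0.1 -0.7]
84 [[0, -0.001, -0.01, 0, 0, 0], [0, -0.003, -0.021, 0, 0, 0], [0, -0.006, -0.031, 0, 0, 0], [0, -0.009, -0.041, 0, 0, 0], [0, -0.012, -0.051, 0, 0, 0], [0, -0.016, -0.06, 0, 0, 0], [0, -0.021, -0.07, 0, 0, 0], [0, -0.026, -0.079, 0, 0, 0], [0, -0.031, -0.088, 0, 0, 0], [0, -0.037, -0.097, 0, 0, 0]]
```

{"api": "jog_arm", "payload": {
  "plan": [
    [0,-0.001,-0.01,0,0,0],
    [0,-0.003,-0.021,0,0,0],
    [0,-0.006,-0.031,0,0,0],
    [0,-0.009,-0.041,0,0,0],
    [0,-0.012,-0.05,0,0,0],
    [0,-0.0135,-0.054,0,0,0],
    [0,-0.0135,-0.054,0,0,0],
    [0,-0.0135,-0.054,0,0,0],
    [0,-0.0135,-0.054,0,0,0],
    [0,-0.0135,-0.054,0,0,0],
    [0,-0.0135,-0.054,0,0,0],
    [0,-0.0135,-0.054,0,0,0]
  ]
}}

```text
time_s: 29.15
tcp_pos: [487.0, 133.0, 142.9]
orientation: [[-0.999, 0.042, 0.003], [0.042, 0.999, 0.001], [-0.003, 0.001, -1.0]]
wrist_force: [3.7, 3.3, 0.6]
gripper_width: 0.168
gripper_force: 60.2
```

Run:
```python
from geo import *
s=sensors.observe(); p=s['tcp_pos']; print(s['time_s'],p,np.degrees(np.arctan2(p[1]-87.3,p[2]-122.65)),s['wrist_force'],np.abs(s['qd']).max(),s['gripper_force'])
a=[eyes.snapshot(c)[:,:,::-1] for c in('scene','wrist')]; cv2.imwrite('pics/end.png',cv2.resize(np.hstack([x[:, 100:480] for x in a]),None,fx=1,fy=1))
```

```text
29.15 [487.00262551 132.99131398 142.87250098] 66.12631636187058 [3.73613274 3.3343037  0.624951  ] 0.06923134362429881 60.15378713607788
```

View pics/end.png

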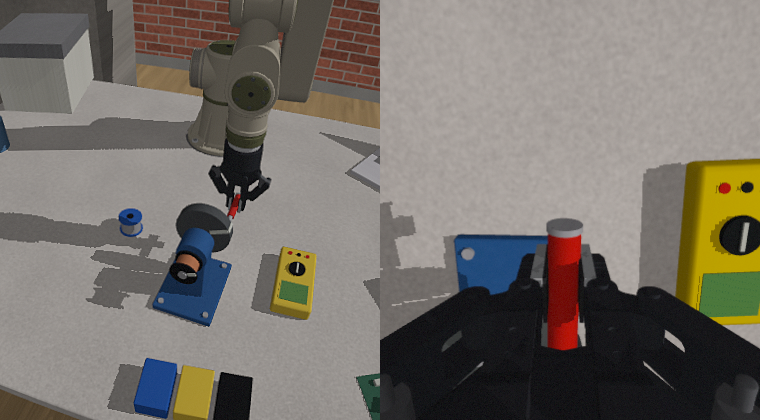

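The end view shows the red handle held between the pads at (565,290), with the wheel mark toward the multimeter side. The reel at (130,221) and the meter at (295,280) haven't moved. The handle is at 66.1°, which matches the fitted target, and the arm is at rest.

```bash
python3 -c "
from bench import workorder; print(workorder.hand_in())"
```

```text
the job is handed in; nothing more can be done
None
```

The job is handed in, no verdict returned: after one slow turn forward and most of one back, I put the heavy side at about 114° from the handle and brought it straight down (handle at 66° from vertical, held, wheel at rest), with the multimeter and solder reel untouched.

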